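# Stopper the round flask and hold it down in the mixer's sprung ring

## Robot

A 7-joint arm with a two-finger parallel gripper is mounted at the origin on a cart in front of the work surface, level with it; the furniture and walls round the work are solid. World frame = base frame: x ahead of the robot, y to its left, z up, the work surface at z = 0. Lengths are in m, angles in degrees, forces in N, time in s.
With the tool pointing down it reaches from about 0.425 to 0.875 m from the base axis. Payload 4.7 kg.
Tool frame: the origin (TCP) lies between the finger pads; the fingertips stand 8 mm ahead of it and the grasp point (between the pads) lies 11 mm behind it (env.tip_extent is the distance from the TCP to the fingertips, in m); z points along the fingers, y is the line along which they close (so a half turn about z gives the same grasp; the last joint's range is limited). The gripper opens to 87 mm and grips with 3 to 60 N. Pads are 19 mm wide; open, the fingers measure 117 mm over their backs; the gripper's body (75 mm by 190 mm) begins 51 mm behind the grasp point.
Start: joints at [-76.083, 18.392, -4.016, 83.108, 1.295, 78.541, -3.26], TCP at [0.147, 0.633, 0.231] pointing down, gripper open.
Joint ranges: [-163.93, 163.93], [-17.29, 119.83], [-79.2, 71.16], [3.27, 140.29], [-89.18, 269.18], [5.43, 117.66], [-154.24, 154.24]. Speed limits (degrees/s): [147.25, 147.25, 180, 180, 180, 180, 180].

## Interface

Orientations are given as [roll, pitch, yaw] about the fixed x, y, z axes, in that order (R = Rz(yaw) Ry(pitch) Rx(roll)).
In Python, from cell import sensors, vision, workorder, env gives the robot as it stands.
- The arm moves only by the tool drive_tool, never from a script. Its argument "moves" is a list of rows, each an object of numbers: "x", "y", "z": the shift along the tool's x, y, z in mm; "rx", "ry", "rz": the turn, a rotation vector about the tool's x, y, z in rad; "fingers": the closure, from -1 (fully open) to 1 (shut). In form: [{"x": .., "y": .., "z": .., "rx": .., "ry": .., "rz": .., "fingers": ..}, ...]. A call has 1 to 20 rows; each row is the pose to reach, as a shift and turn from the pose commanded when the call began, along the tool's axes at that moment; what a row does not reach only later rows make up. A row lasts 1/8 s, in which the tool goes at most 62.5 mm and 10.7 degrees, less where a joint would pass 70% of its speed; a pose out of reach is approached as far as the arm can. A call with a gripper value outside its range is refused whole. The fingers move at their own pace and stop on an object; "force" is the grip in N (left out, the last holds). Time passes only in rows, so rows that repeat a pose let the fingers close. It gives the time, the measured TCP pose, the force, the opening and the grip force at its end, in the units of the state.
- sensors.get_obs(): the state, without advancing time (a new reading comes with each control period).
- vision.read_camera(name): name is "side" or "top"; returns a dict with "image" (480x640x3 uint8, red, green, blue), "fx", "fy", "cx", "cy" (pixels), "R" (3x3) and "t" (3): a world point X has camera coordinates R X + t. Camera axes: x right, y down, z forward; pixel columns grow to the right and rows downward; lengths in m; the calibration is good to about 2 mm. A picture is of the moment at which its call begins. There is no depth.
- workorder.sign_off(): hands the job in; it is judged then, once.
The state is a dict: "time_s": time; "qpos": joint angles; "joint_velocities": joint speeds; "effort": joint torques, N m; "tool_pos": TCP position; "tool_rot": TCP orientation; "force": force on the tool from outside, world axes, zero at the start; "wrist_torque": the same for the moment, N m; "grip_width": finger opening in m; "grasp_force": force on a finger pad.
Only numpy, scipy, OpenCV 4.12 (cv2) and the standard library are available. Lean on these libraries where they do the work, as an engineer would, in place of code of your own. Each camera call takes 0.05 s, during which the arm holds its last target. There are 200 camera calls.

## Task

The round-bottom flask is to be shaken on the touch-start mixer, which runs only while its sprung ring is held down. First, while the flask still stands in its cork ring, close it with the stopper that fits its neck, pushed fully home; leave the other two stoppers in their stand. Then take the stoppered flask by the neck, carry it upright to the mixer, sit it in the sprung ring and press it straight down most of the way against the springs without ramming it, and finish like that: still gripping the flask by its neck and holding the ring down.

Things in the scene. Friction and masses are not known exactly. Their poses are not given: they have to be found in the camera images.
- flask: round-bottom flask of brown (amber) glass, 142 mm tall, about 0.35 kg, its weight low in the bulb: a ball of 85 mm diameter with a straight upright neck of 40 mm outside diameter, 4.5 mm wall, which stands clear of the ball from 84 mm above the origin up to the mouth. It stands upright, loose, in the cork ring. Origin: the lowest point of the ball; z runs up the neck's axis.
- flask_rim (a point): centre of the flask's open mouth, level with the rim, 142 mm above the flask's origin. The bore is 31 mm in diameter and open to below any stopper's tip.
- cork_ring: loose ring of cork, 107 mm outside diameter, 24 mm high, in which the flask stands (the flask's origin is then 6 mm above the worktop). Origin: centre of its underside.
- stopper_stand: grey block 180 x 70 x 48 mm, fixed, with three bores in a row along its x axis (the long side), in which the stoppers hang by their flanges on the block's top: large at x = -52, medium at x = +8, small at x = +60 mm. Origin: centre of its underside; z up.
- stopper_medium: the stopper that fits the flask: white plastic, loose, 30 g. Downward cone 30 mm long, 28 mm in diameter under the flange and 22.4 mm at the tip; above it a flange 36 mm wide, 4 mm thick; on top a round ribbed grip 28 to 30 mm in diameter and 20 mm high. Origin: on the axis at the flange's underside, where it meets the neck's rim (point flask_rim) when fully home; z up through the grip.
- stopper_large: white plastic stopper too big for the flask: cone 44 mm in diameter, flange 54 mm, grip 40 mm in diameter and 22 mm high. Loose in the stand. Origin at the flange's underside, z up.
- stopper_small: white plastic stopper too small for the flask: cone 18 mm in diameter, flange 26 mm, grip 18 mm in diameter and 16 mm high. Loose in the stand. Origin at the flange's underside, z up.
- mixer: low white laboratory mixer, fixed, 185 mm (x) x 130 mm (y) x 56 mm, with a grey control panel on its front (-x) end and a round aluminium plate 124 mm across on top, centred 20 mm behind the middle (+x). Over the plate the ring cradle rides on three upright pins (51 mm from the ring's axis, tops 114 mm above the worktop) with coil springs. Origin: centre of its underside; z up.
- cradle_seat (a point): point on the axis of the black rubber-covered ring cradle (89 mm outside, 60 mm clear opening, centre line 100 mm above the worktop when up) where the flask's origin comes to lie when the ball sits in the ring; 10 mm below the ring's centre line, so about 90 mm above the worktop when up. It moves down with the ring.
- cradle (a joint): how far the ring cradle is pressed down, in m: 0 up, 0.014 on its stop. It stays up under the flask's own weight; it starts to move at about 6 N and takes about 16 N at the stop (700 N/m), flask's weight included, and springs back up when released.
Things that resemble listed ones, but are neither listed nor needed, are in the scene too. What is shaped like the stopper_medium but green or yellow is not meant.

How it is judged:
By the outcome, as a careful person would: the job done as asked, in the order asked, and still so for the second after the job is handed in, while the arm keeps its last pose, push and grip.
It also fails if it takes over 69 s, if anything falls off the work surface, if the arm or the gripper's body presses on something with over 40 N, if the wrist force passes 120 N, or if a joint passes its speed limit or range.

## Working session

There is one attempt and no reset: what is moved stays moved. The work goes in short steps, Python scripts to look and compute and a tool call to move; the robot and the scene stay as the last step left them, time stands still between calls to the robot, and variables do not carry over. Pictures are saved under pics/ and viewed, at most 10 in all, crops included, and the job is handed in when it is done.

Besides the shell and the picture viewer there is one more tool, called as name([rows], argument=value, ...), one row to a line, values as JSON. drive_tool: Moves the arm, as the interface text tells. Its arguments: {"type":"object","properties":{"moves":{"type":"array"},"force":{"type":"number"}},"required":["moves"]}

```bash
mkdir -p pics
python3 - <<'E'
from cell import sensors, vision, env
import cv2,numpy as np
for n in("side","top"):
    c=vision.read_camera(n); cv2.imwrite(f"pics/{n}0.png",c["image"][:,:,::-1])
    R=np.array(c["R"]);print(n,c["fx"],c["cx"],c["cy"],np.round(R,3).tolist(),(-R.T@c["t"]).round(3))
print(sensors.get_obs(),env.tip_extent)
E
```

```text
side 600.1244057307315 323.47217924298656 251.51131579385734 [[0.825, -0.565, 0.021], [-0.338, -0.522, -0.783], [0.454, 0.639, -0.621]] [ 0.064 -0.813  0.727]
top 444.9055933758303 318.16314633383 243.92507766060925 [[-0.018, -1.0, -0.014], [-0.996, 0.019, -0.084], [0.084, 0.012, -0.996]] [ 0.422 -0.204  0.973]
{'time_s': 0.1, 'qpos': array([-76.08390606,  18.43553895,  -4.01644458,  83.16742661,
         1.29528753,  78.54029817,  -3.25922908]), 'joint_velocities': array([ 0.13051528,  0.04464181,  0.14050431, -0.28819915,  0.01203206,
        0.00927134, -0.15067222]), 'effort': array([-6.57928649e-04, -4.92569053e+01, -4.05933447e-01, -3.13399208e+01,
       -6.41677575e-02,  3.94299324e-02,  5.96572954e-05]), 'tool_pos': array([0.14734583, 0.63259177, 0.22956701]), 'tool_rot': array([-1.79901987e+02,  5.38525372e-03,  1.66895189e+02]), 'force': array([-0.59037325,  0.66752624, -0.35183149]), 'wrist_torque': array([-0.043062  ,  0.01883381, -0.05596199]), 'grasp_force': 0.0, 'grip_width': 0.0867433580810476} 0.008
```

View pics/side0.png

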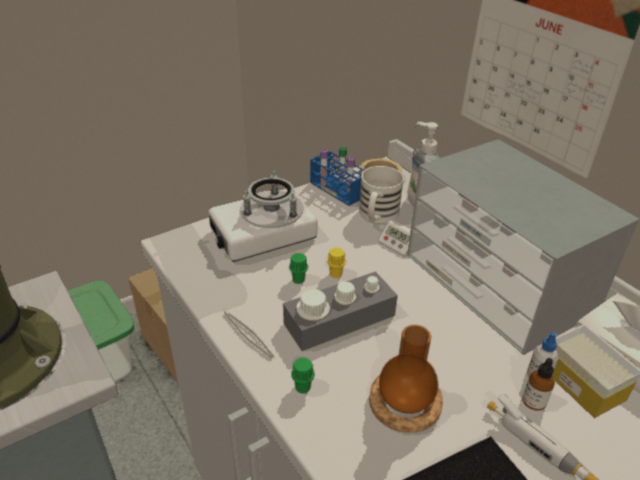

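View pics/top0.png

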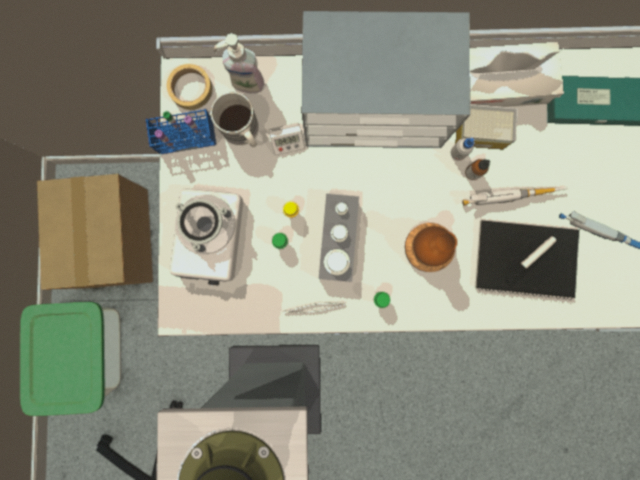

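```bash
cat > h.py <<'E'
import numpy as np,cv2
from cell import sensors,vision
def cam(n):
    c=vision.read_camera(n);c["R"]=np.array(c["R"]);c["t"]=np.array(c["t"]);return c
def ray(c,u,v):
    d=c["R"].T@[(u-c["cx"])/c["fx"],(v-c["cy"])/c["fy"],1];return -c["R"].T@c["t"],d
def plane(c,u,v,z):
    o,d=ray(c,u,v);return o+d*(z-o[2])/d[2]
def tri(c1,p1,c2,p2):
    o1,d1=ray(c1,*p1);o2,d2=ray(c2,*p2)
    s=np.linalg.lstsq(np.c_[d1,-d2],o2-o1,rcond=None)[0]
    a,b=o1+s[0]*d1,o2+s[1]*d2;return (a+b)/2,np.linalg.norm(a-b)
def proj(c,X):
    q=c["R"]@X+c["t"];return np.array([c["fx"]*q[0]/q[2]+c["cx"],c["fy"]*q[1]/q[2]+c["cy"]])
E
python3 - <<'E'
import cv2,numpy as np
s=cv2.imread('pics/side0.png');t=cv2.imread('pics/top0.png')
f=lambda i,x,y,w,h:cv2.resize(i[y:y+h,x:x+w],(400,300),interpolation=cv2.INTER_CUBIC)
# side stand, side flask ; top stand+flask, mixer
cv2.imwrite('pics/c1.png',np.vstack([np.hstack([f(s,290,265,100,75),f(s,360,320,133,100)]),np.hstack([f(t,300,185,133,100),f(t,380,200,100,75)])]))
cv2.imwrite('pics/c2.png',np.hstack([f(s,220,165,100,75),f(t,165,185,100,75)]))
E
```

```text
(no output)
```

View pics/c1.png

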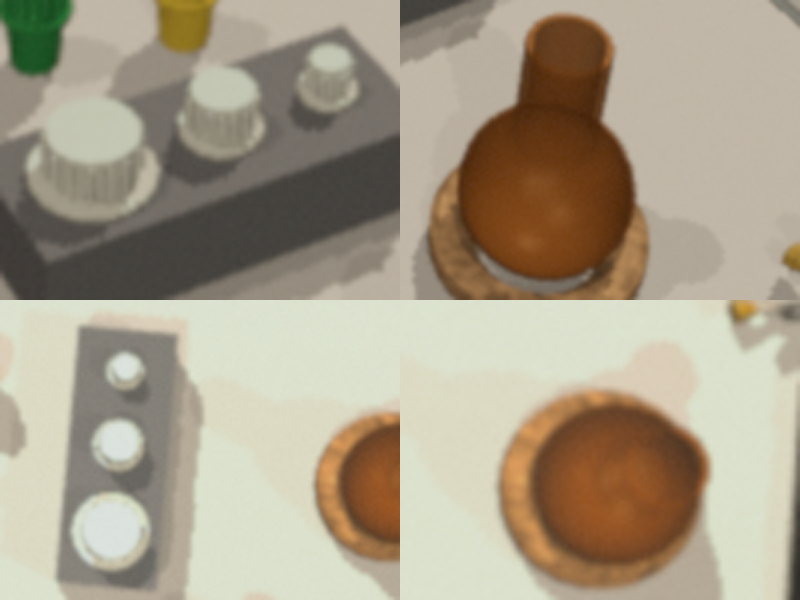

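View pics/c2.png

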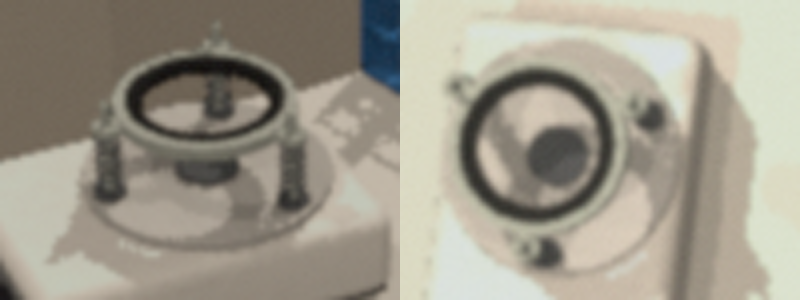

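Candidates: white stoppers in the stand are large at side (312,302)/top (336,263), medium at (346,288)/(339,233) and small at (372,284)/(342,210). Lookalikes are green at side (299,267) and (303,375), and yellow at (337,262). The crop confirms that the medium is the middle white one. The flask mouth is at side (416,335), the ball at top (433,246), and the black ring at side (271,189)/top (199,221).

```bash
cat > m.py <<'E'
from h import *
S,T=cam("side"),cam("top")
def blobs(img,roi,f):
    x,y,w,h=roi;p=cv2.resize(img[y:y+h,x:x+w],None,fx=4,fy=4,interpolation=cv2.INTER_CUBIC).astype(int)
    m=cv2.morphologyEx(f(p).astype(np.uint8),cv2.MORPH_OPEN,np.ones((3,3),np.uint8))
    cs,_=cv2.findContours(m,cv2.RETR_EXTERNAL,cv2.CHAIN_APPROX_NONE);c=max(cs,key=cv2.contourArea)
    (u,v),ax,a=cv2.fitEllipse(cv2.convexHull(c)) 
    b=np.array(cv2.boundingRect(c))/4+[x,y,0,0]
    return np.array([(u+.5)/4-.5+x,(v+.5)/4-.5+y]),np.array(ax)/4,b
dark=lambda p:p.max(2)<75
E
python3 - <<'E'
from m import *
np.set_printoptions(precision=4,suppress=True)
def two(name,rs,rt,fs,ft):
    a=blobs(S["image"],rs,fs);b=blobs(T["image"],rt,ft);print(name,a,b,*tri(S,a[0],T,b[0]));return a,b
two("ring",(245,175,50,30),(175,198,48,48),dark,dark)
sat=lambda p:(p[...,0]-p[...,2]>70)&(p[...,0]<=1000)
wh=lambda th:(lambda p:p.min(2)>th)
for th in(165,175,185): 
    two("med",(330,278,27,30),(325,222,30,24),wh(th),wh(200))
two("large",(295,286,36,34),(320,246,34,34),wh(175),wh(200))
two("small",(362,274,20,20),(331,200,22,20),wh(175),wh(200))
# sample colours of stopper, flask
print(S["image"][[283,287,292,297],346],S["image"][[327,333,340],416])
print('manual ball',tri(S,(408.9,383.2),T,(432.7,245.9)))
print('mouth side ray at .148',plane(S,416.3,334.8,.148))
print('ring .1', plane(S,271.5,189.3,.1),plane(T,199.25,221.25,.1))
print('medtop .072',plane(S,346,287,.072),plane(T,339.3,232.5,.072))
E
```

```text
ring (array([270.6827, 189.0989]), array([20.6721, 39.0871]), array([251.75, 179.  ,  39.  ,  21.  ])) (array([198.6796, 220.9651]), array([36.3561, 37.2967]), array([180.75, 203.25,  37.  ,  36.5 ])) [0.5442 0.0421 0.1037] 0.001157279778332699
med (array([344.9786, 286.2458]), array([10.9279, 15.6842]), array([338.25, 281.  ,  15.25,  11.25])) (array([339.0644, 231.5404]), array([12.0145, 12.4653]), array([333.5 , 226.  ,  12.25,  12.  ])) [ 0.5208 -0.2354  0.0734] 0.002050078275408182
med (array([345.2292, 286.5483]), array([ 9.2047, 14.3287]), array([338.75, 282.25,  14.25,   9.25])) (array([339.0644, 231.5404]), array([12.0145, 12.4653]), array([333.5 , 226.  ,  12.25,  12.  ])) [ 0.521  -0.2355  0.0727] 0.001687477212660296Traceback (most recent call last):
  File "<stdin>", line 9, in <module>
  File "<stdin>", line 4, in two
  File "m.py", line 6, in blobs
    cs,_=cv2.findContours(m,cv2.RETR_EXTERNAL,cv2.CHAIN_APPROX_NONE);c=max(cs,key=cv2.contourArea)
                                                                       ~~~^^^^^^^^^^^^^^^^^^^^^^^^
ValueError: max() iterable argument is empty
```

Run:
```python
from m import *
np.set_printoptions(precision=4,suppress=True)
def two(name,rs,rt,fs,ft):
    a=blobs(S["image"],rs,fs);b=blobs(T["image"],rt,ft);print(name,a,b,*tri(S,a[0],T,b[0]));return a,b
wh=lambda th:(lambda p:p.min(2)>th)
two("large",(295,286,36,34),(320,246,34,34),wh(170),wh(215))
two("small",(362,274,20,20),(331,200,22,20),wh(160),wh(200))
for th in (170,185,200,215,225):
    b=blobs(T["image"],(325,222,30,24),wh(th));print(th,b,plane(T,*b[0],.072))
br=lambda p:(p[...,0]-p[...,2]>40)
print(T["image"][245,[408,413,420,430,440,452,456,460]].tolist(),S["image"][[327,333,340,345],416].tolist())
neck=S["image"][322:355,396:440].astype(int);m=(neck[...,0]-neck[...,2]>35)
for i in range(0,33,2): w=np.where(m[i])[0]; print(322+i,(w.min()+396,w.max()+396) if len(w) else None,end=' ')
print('\nmanual ball',tri(S,(408.9,383.2),T,(432.7,245.9)))
print('mouth side ray at .148',plane(S,416.3,334.8,.148))
print('ring .1', plane(S,270.7,189.1,.1),plane(T,198.7,221,.1))
```

```text
large (array([312.3933, 296.6548]), array([15.9797, 23.1934]), array([301.25, 288.75,  23.25,  16.5 ])) (array([336.5684, 260.8315]), array([16.895 , 17.5168]), array([328.5 , 253.  ,  17.25,  17.  ])) [ 0.4612 -0.2289  0.0753] 0.0022859447574081135
small (array([372.1605, 279.1635]), array([5.9636, 9.2177]), array([368.25, 276.5 ,   9.  ,   6.25])) (array([341.2151, 206.7258]), array([7.1157, 7.7138]), array([337.75, 203.5 ,   7.75,   7.5 ])) [ 0.5727 -0.2412  0.0683] 0.0014502867041519796
170 (array([338.3056, 232.1069]), array([14.3808, 16.2584]), array([331.  , 225.25,  16.  ,  14.  ])) [ 0.5207 -0.2344  0.072 ]
185 (array([338.7765, 231.5389]), array([12.867 , 14.4313]), array([331.5, 225.5,  15. ,  13. ])) [ 0.5218 -0.2354  0.072 ]
200 (array([339.0649, 231.5547]), array([12.0487, 12.511 ]), array([333.5 , 226.  ,  12.25,  12.  ])) [ 0.5218 -0.236   0.072 ]
215 (array([339.0892, 231.703 ]), array([10.5182, 10.8527]), array([334.25, 226.75,  10.5 ,  10.75])) [ 0.5215 -0.236   0.072 ]Traceback (most recent call last):
  File "<stdin>", line 9, in <module>
  File "m.py", line 6, in blobs
    cs,_=cv2.findContours(m,cv2.RETR_EXTERNAL,cv2.CHAIN_APPROX_NONE);c=max(cs,key=cv2.contourArea)
                                                                       ~~~^^^^^^^^^^^^^^^^^^^^^^^^
ValueError: max() iterable argument is empty
```

Run:
```python
from m import *
np.set_printoptions(precision=4,suppress=True)
neck=S["image"][318:358,392:444].astype(int);m=(neck[...,0]-neck[...,2]>40)
for i in range(0,38,2): w=np.where(m[i])[0]; print(318+i,(w.min()+392,w.max()+392) if len(w) else None,end=' ')
br=lambda p:(p[...,0]-p[...,2]>60)&(p[...,1]<110)
b=blobs(T["image"],(395,215,75,65),br);print('\nflask top',b)
print('manual ball',tri(S,(408.9,383.2),T,(432.7,245.9)))
print('mouth side ray at .148',plane(S,416.3,334.8,.148), 'top proj',proj(T,plane(S,416.3,334.8,.148)))
print('ring .1', plane(S,270.7,189.1,.1),plane(T,198.7,221,.1))
p=T["image"].astype(int);print((p[243,:,0]-p[243,:,2])[404:466])
```

```text
318 None 320 None 322 None 324 (np.int64(411), np.int64(417)) 326 (np.int64(406), np.int64(424)) 328 (np.int64(404), np.int64(426)) 330 (np.int64(402), np.int64(428)) 332 (np.int64(402), np.int64(430)) 334 (np.int64(401), np.int64(430)) 336 (np.int64(402), np.int64(431)) 338 (np.int64(402), np.int64(430)) 340 (np.int64(401), np.int64(430)) 342 (np.int64(401), np.int64(429)) 344 (np.int64(401), np.int64(429)) 346 (np.int64(400), np.int64(428)) 348 (np.int64(400), np.int64(428)) 350 (np.int64(400), np.int64(427)) 352 (np.int64(400), np.int64(427)) 354 (np.int64(399), np.int64(427)) 
flask top (array([433.7502, 246.7845]), array([43.4173, 44.9808]), array([412.25, 225.25,  44.25,  45.5 ]))
manual ball (array([ 0.4911, -0.4309,  0.0479]), np.float64(0.0011637041810180055))
mouth side ray at .148 [ 0.4903 -0.431   0.148 ] top proj [446.0471 241.7907]
ring .1 [0.5466 0.0475 0.1   ] [0.5452 0.0429 0.1   ]
[ 36  72 109 119 123 127 121 108  83  63  60  62  71  78  84  91  93  99
 103 105 109 115 115 112 107 106 107 106 109 109 110 109 110 114 116 106
 106 102  97  97  94  89  82  78  73  67  67  61  57  55  59  83  82  46
  21  17  16  14  17  16  16  15]
```

```bash
cat > go.py <<'E'
import sys
from h import *
from scipy.spatial.transform import Rotation as Ro
def go(*wps):
    o=sensors.get_obs();R=Ro.from_euler('xyz',o["tool_rot"],degrees=True)
    for w in wps:
        d=R.inv().apply(np.array(w[:3])-o["tool_pos"])*1000
        t=(R.inv()*Ro.from_euler('xyz',[180,0,w[3]],degrees=True)).as_rotvec()
        print(w,d.round(1),t.round(4))
if __name__=="__main__":
    go(*[tuple(map(float,a.split(','))) for a in sys.argv[1:]])
E
python3 go.py .5,.3,.23,173.7 .521,-.2355,.23,173.7 .521,-.2355,.12,173.7
```

```text
(0.5, 0.3, 0.23, 173.7) [-418.9 -244.4    0.5] [-2.000e-04  1.000e-04 -1.188e-01]
(0.521, -0.2355, 0.23, 173.7) [-5.608e+02 -7.612e+02  6.000e-01] [-2.000e-04  1.000e-04 -1.188e-01]
(0.521, -0.2355, 0.12, 173.7) [-560.8 -761.1  110.6] [-2.000e-04  1.000e-04 -1.188e-01]
```

drive_tool([
  {"x":-60,"y":-35,"rz":-0.05},
  {"x":-120,"y":-70,"rz":-0.119},
  {"x":-180,"y":-105,"rz":-0.119},
  {"x":-240,"y":-140,"rz":-0.119},
  {"x":-300,"y":-175,"rz":-0.119},
  {"x":-360,"y":-210,"rz":-0.119},
  {"x":-419,"y":-244,"rz":-0.119},
  {"x":-434,"y":-302,"rz":-0.119},
  {"x":-450,"y":-360,"rz":-0.119},
  {"x":-466,"y":-418,"rz":-0.119},
  {"x":-482,"y":-476,"rz":-0.119},
  {"x":-498,"y":-534,"rz":-0.119},
  {"x":-514,"y":-592,"rz":-0.119},
  {"x":-530,"y":-650,"rz":-0.119},
  {"x":-546,"y":-708,"rz":-0.119},
  {"x":-561,"y":-761,"rz":-0.119},
  {"x":-561,"y":-761,"z":50,"rz":-0.119},
  {"x":-561,"y":-761,"z":100,"rz":-0.119},
  {"x":-561,"y":-761,"z":110,"rz":-0.119},
  {"x":-561,"y":-761,"z":110,"rz":-0.119},
])

```text
invalid input at $.moves[0]: expected keys x, y, z, rx, ry, rz, fingers
```

```bash
python3 go.py .521,-.2355,.12,173.7 .521,-.2355,.0635,173.7; python3 -c "
from h import *
for n in('side','top'):
    globals()[n]=cam(n)['image']
f=lambda i,x,y:cv2.resize(i[y:y+150,x:x+200],(400,300))
cv2.imwrite('pics/c3.png',np.hstack([f(side,250,200),f(top,240,160)])[:,:,::-1])"
```

```text
(0.521, -0.2355, 0.12, 173.7) [-560.8 -761.1  110.6] [-2.000e-04  1.000e-04 -1.188e-01]
(0.521, -0.2355, 0.0635, 173.7) [-560.8 -761.1  167.1] [-2.000e-04  1.000e-04 -1.188e-01]
```

View pics/c3.png

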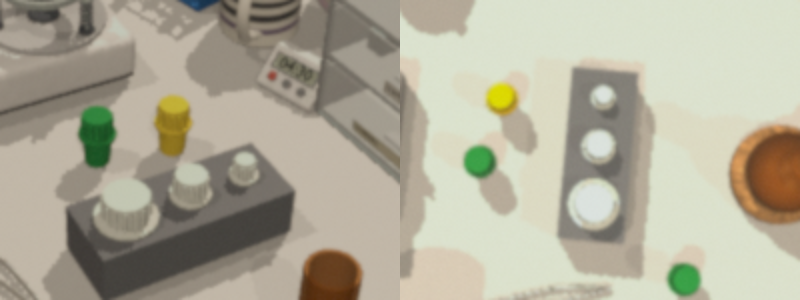

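The move was refused because every row needs all the keys, so the picture shows an unchanged scene.

drive_tool([
  {"x":-60,"y":-35,"z":0,"rx":0,"ry":0,"rz":-0.05,"fingers":-1},
  {"x":-120,"y":-70,"z":0,"rx":0,"ry":0,"rz":-0.119,"fingers":-1},
  {"x":-180,"y":-105,"z":0,"rx":0,"ry":0,"rz":-0.119,"fingers":-1},
  {"x":-240,"y":-140,"z":0,"rx":0,"ry":0,"rz":-0.119,"fingers":-1},
  {"x":-300,"y":-175,"z":0,"rx":0,"ry":0,"rz":-0.119,"fingers":-1},
  {"x":-360,"y":-210,"z":0,"rx":0,"ry":0,"rz":-0.119,"fingers":-1},
  {"x":-419,"y":-244,"z":0,"rx":0,"ry":0,"rz":-0.119,"fingers":-1},
  {"x":-434,"y":-302,"z":0,"rx":0,"ry":0,"rz":-0.119,"fingers":-1},
  {"x":-450,"y":-360,"z":0,"rx":0,"ry":0,"rz":-0.119,"fingers":-1},
  {"x":-466,"y":-418,"z":0,"rx":0,"ry":0,"rz":-0.119,"fingers":-1},
  {"x":-482,"y":-476,"z":0,"rx":0,"ry":0,"rz":-0.119,"fingers":-1},
  {"x":-498,"y":-534,"z":0,"rx":0,"ry":0,"rz":-0.119,"fingers":-1},
  {"x":-514,"y":-592,"z":0,"rx":0,"ry":0,"rz":-0.119,"fingers":-1},
  {"x":-530,"y":-650,"z":0,"rx":0,"ry":0,"rz":-0.119,"fingers":-1},
  {"x":-546,"y":-708,"z":0,"rx":0,"ry":0,"rz":-0.119,"fingers":-1},
  {"x":-561,"y":-761,"z":0,"rx":0,"ry":0,"rz":-0.119,"fingers":-1},
  {"x":-561,"y":-761,"z":0,"rx":0,"ry":0,"rz":-0.119,"fingers":-1},
  {"x":-561,"y":-761,"z":50,"rx":0,"ry":0,"rz":-0.119,"fingers":-1},
  {"x":-561,"y":-761,"z":90,"rx":0,"ry":0,"rz":-0.119,"fingers":-1},
  {"x":-561,"y":-761,"z":90,"rx":0,"ry":0,"rz":-0.119,"fingers":-1},
])

```text
time_s: 3.0
tool_pos: [0.5193, -0.2331, 0.1377]
tool_rot: [179.9, -0.4, 173.8]
force: [0.1, -0.3, -0.4]
grip_width: 0.0868
grasp_force: 0.0
```

```bash
python3 go.py .521,-.2355,.1,173.7 .521,-.2355,.0635,173.7; python3 -c "
from h import *
for n in('side','top'):
    globals()[n]=cam(n)['image']
f=lambda i,x,y:cv2.resize(i[y:y+150,x:x+200],(400,300))
cv2.imwrite('pics/c4.png',np.hstack([f(side,250,200),f(top,240,160)])[:,:,::-1])"
```

```text
(0.521, -0.2355, 0.1, 173.7) [-2.2 -2.2 37.7] [ 0.0017 -0.0064  0.0014]
(0.521, -0.2355, 0.0635, 173.7) [-2.4 -2.3 74.2] [ 0.0017 -0.0064  0.0014]
```

View pics/c4.png

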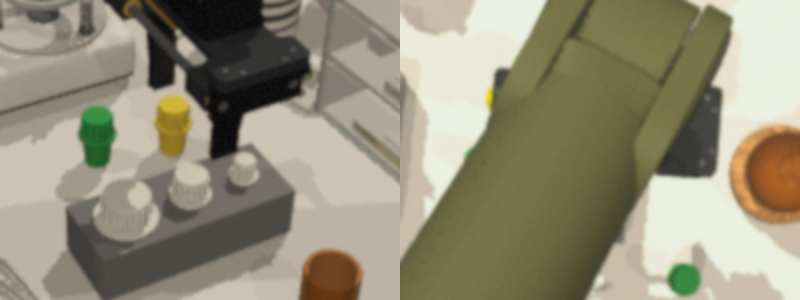

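The fingers straddle the medium stopper along y at crop-side (160,70) and (225,135). I'll lower part way and check that the arm has settled.

drive_tool([
  {"x":0,"y":0,"z":20,"rx":0,"ry":0,"rz":0,"fingers":-1},
  {"x":0,"y":0,"z":40,"rx":0,"ry":0,"rz":0,"fingers":-1},
  {"x":0,"y":0,"z":40,"rx":0,"ry":0,"rz":0,"fingers":-1},
  {"x":0,"y":0,"z":40,"rx":0,"ry":0,"rz":0,"fingers":-1},
  {"x":0,"y":0,"z":40,"rx":0,"ry":0,"rz":0,"fingers":-1},
])

```text
time_s: 3.72
tool_pos: [0.5217, -0.2356, 0.1011]
tool_rot: [-180.0, 0.1, 173.7]
force: [-0.4, 0.5, 0.5]
grip_width: 0.0867
grasp_force: 0.0
```

```bash
python3 go.py  .521,-.2355,.0635,173.7
```

```text
(0.521, -0.2355, 0.0635, 173.7) [ 0.7  0.  37.6] [-0.0001  0.0011 -0.    ]
```

drive_tool([
  {"x":0,"y":0,"z":18,"rx":0,"ry":0,"rz":0,"fingers":-1},
  {"x":0,"y":0,"z":34,"rx":0,"ry":0,"rz":0,"fingers":-1},
  {"x":0,"y":0,"z":37,"rx":0,"ry":0,"rz":0,"fingers":-1},
  {"x":0,"y":0,"z":37,"rx":0,"ry":0,"rz":0,"fingers":-1},
  {"x":0,"y":0,"z":37,"rx":0,"ry":0,"rz":0,"fingers":1},
  {"x":0,"y":0,"z":37,"rx":0,"ry":0,"rz":0,"fingers":1},
  {"x":0,"y":0,"z":37,"rx":0,"ry":0,"rz":0,"fingers":1},
  {"x":0,"y":0,"z":37,"rx":0,"ry":0,"rz":0,"fingers":1},
  {"x":0,"y":0,"z":37,"rx":0,"ry":0,"rz":0,"fingers":1},
  {"x":0,"y":0,"z":37,"rx":0,"ry":0,"rz":0,"fingers":1},
  {"x":0,"y":0,"z":37,"rx":0,"ry":0,"rz":0,"fingers":1},
], force=25)

```text
time_s: 5.1
tool_pos: [0.5212, -0.2353, 0.0635]
tool_rot: [180.0, -0.0, 173.7]
force: [-0.6, 0.2, -0.8]
grip_width: 0.0273
grasp_force: 25.0
```

```bash
python3 go.py  .521,-.2355,.0635,173.7
```

```text
(0.521, -0.2355, 0.0635, 173.7) [ 0.2 -0.2  0. ] [ 0.0001 -0.      0.0002]
```

```bash
python3 go.py  .521,-.2355,.235,173.7 .4907,-.431,.235,173.7 .4907,-.431,.21,173.7
```

```text
(0.521, -0.2355, 0.235, 173.7) [   0.2   -0.2 -171.5] [ 0.0001 -0.      0.0002]
(0.4907, -0.431, 0.235, 173.7) [   8.9 -197.9 -171.5] [ 0.0001 -0.      0.0002]
(0.4907, -0.431, 0.21, 173.7) [   8.9 -197.9 -146.5] [ 0.0001 -0.      0.0002]
```

drive_tool([
  {"x":0,"y":0,"z":-20,"rx":0,"ry":0,"rz":0,"fingers":1},
  {"x":0,"y":0,"z":-50,"rx":0,"ry":0,"rz":0,"fingers":1},
  {"x":0,"y":0,"z":-90,"rx":0,"ry":0,"rz":0,"fingers":1},
  {"x":0,"y":0,"z":-130,"rx":0,"ry":0,"rz":0,"fingers":1},
  {"x":0,"y":0,"z":-171,"rx":0,"ry":0,"rz":0,"fingers":1},
  {"x":1,"y":-30,"z":-171,"rx":0,"ry":0,"rz":0,"fingers":1},
  {"x":4,"y":-80,"z":-171,"rx":0,"ry":0,"rz":0,"fingers":1},
  {"x":6,"y":-130,"z":-171,"rx":0,"ry":0,"rz":0,"fingers":1},
  {"x":8,"y":-175,"z":-171,"rx":0,"ry":0,"rz":0,"fingers":1},
  {"x":9,"y":-198,"z":-171,"rx":0,"ry":0,"rz":0,"fingers":1},
  {"x":9,"y":-198,"z":-155,"rx":0,"ry":0,"rz":0,"fingers":1},
  {"x":9,"y":-198,"z":-147,"rx":0,"ry":0,"rz":0,"fingers":1},
  {"x":9,"y":-198,"z":-147,"rx":0,"ry":0,"rz":0,"fingers":1},
  {"x":9,"y":-198,"z":-147,"rx":0,"ry":0,"rz":0,"fingers":1},
  {"x":9,"y":-198,"z":-147,"rx":0,"ry":0,"rz":0,"fingers":1},
])

```text
time_s: 6.98
tool_pos: [0.4911, -0.4308, 0.2111]
tool_rot: [-180.0, 0.1, 173.8]
force: [-0.2, -0.7, 0.4]
grip_width: 0.027
grasp_force: 25.0
```

```bash
python3 go.py .4907,-.431,.21,173.7; python3 -c "
from h import *
c=cam('side');cv2.imwrite('pics/full5.png',c['image'][:,:,::-1])
o=sensors.get_obs()['tool_pos'];print('rim',proj(c,np.array([.4907,-.431,.148])),'tip',proj(c,o-[0,0,.0455]),'flange',proj(c,o-[0,0,.0155]))
f=lambda i,x,y:cv2.resize(i[y:y+120,x:x+160],(640,480),interpolation=cv2.INTER_CUBIC)
cv2.imwrite('pics/c5.png',f(c['image'],340,260)[:,:,::-1])"
```

```text
(0.4907, -0.431, 0.21, 173.7) [ 0.4 -0.3  1.1] [-0.0001  0.0009  0.0011]
rim [416.52033946 334.70120996] tip [418.22708698 325.23112844] flange [421.02291575 308.65106689]
```

View pics/c5.png

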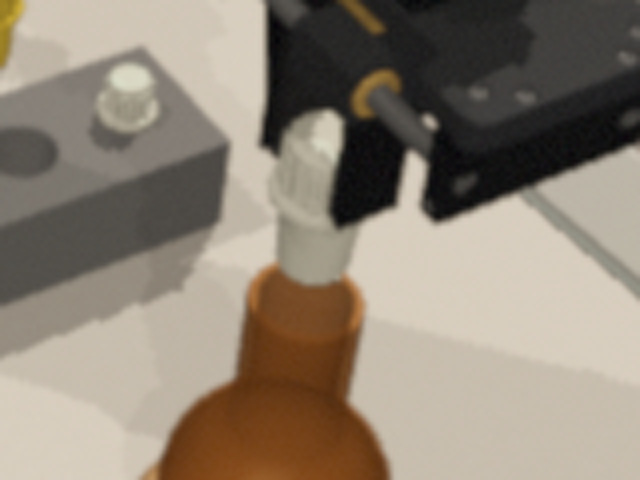

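The stopper tip at (418,326) sits over the rim at (416.5,335), matching the projection. I'll lower slowly.

drive_tool([
  {"x":0,"y":0,"z":10,"rx":0,"ry":0,"rz":0,"fingers":1},
  {"x":0,"y":0,"z":18,"rx":0,"ry":0,"rz":0,"fingers":1},
  {"x":0,"y":0,"z":24,"rx":0,"ry":0,"rz":0,"fingers":1},
  {"x":0,"y":0,"z":28,"rx":0,"ry":0,"rz":0,"fingers":1},
  {"x":0,"y":0,"z":32,"rx":0,"ry":0,"rz":0,"fingers":1},
  {"x":0,"y":0,"z":34,"rx":0,"ry":0,"rz":0,"fingers":1},
  {"x":0,"y":0,"z":34,"rx":0,"ry":0,"rz":0,"fingers":1},
  {"x":0,"y":0,"z":34,"rx":0,"ry":0,"rz":0,"fingers":1},
])

```text
time_s: 8.02
tool_pos: [0.4907, -0.4313, 0.1768]
tool_rot: [-180.0, 0.0, 173.7]
force: [0.6, 0.0, 0.3]
grip_width: 0.0272
grasp_force: 25.0
```

drive_tool([
  {"x":0,"y":0,"z":3,"rx":0,"ry":0,"rz":0,"fingers":1},
  {"x":0,"y":0,"z":6,"rx":0,"ry":0,"rz":0,"fingers":1},
  {"x":0,"y":0,"z":8,"rx":0,"ry":0,"rz":0,"fingers":1},
  {"x":0,"y":0,"z":10,"rx":0,"ry":0,"rz":0,"fingers":1},
  {"x":0,"y":0,"z":10,"rx":0,"ry":0,"rz":0,"fingers":1},
  {"x":0,"y":0,"z":10,"rx":0,"ry":0,"rz":0,"fingers":1},
])

```text
time_s: 8.78
tool_pos: [0.4906, -0.4312, 0.1666]
tool_rot: [-180.0, 0.0, 173.7]
force: [0.4, 0.6, 0.1]
grip_width: 0.0275
grasp_force: 25.0
```

drive_tool([
  {"x":0,"y":0,"z":1,"rx":0,"ry":0,"rz":0,"fingers":1},
  {"x":0,"y":0,"z":2,"rx":0,"ry":0,"rz":0,"fingers":1},
  {"x":0,"y":0,"z":3,"rx":0,"ry":0,"rz":0,"fingers":1},
  {"x":0,"y":0,"z":3,"rx":0,"ry":0,"rz":0,"fingers":1},
  {"x":0,"y":0,"z":3,"rx":0,"ry":0,"rz":0,"fingers":1},
])

```text
time_s: 9.4
tool_pos: [0.4907, -0.4312, 0.1636]
tool_rot: [-180.0, 0.0, 173.7]
force: [-0.1, -0.6, 0.4]
grip_width: 0.0272
grasp_force: 25.0
```

drive_tool([
  {"x":0,"y":0,"z":1,"rx":0,"ry":0,"rz":0,"fingers":1},
  {"x":0,"y":0,"z":1.5,"rx":0,"ry":0,"rz":0,"fingers":1},
  {"x":0,"y":0,"z":1.5,"rx":0,"ry":0,"rz":0,"fingers":1},
  {"x":0,"y":0,"z":1.5,"rx":0,"ry":0,"rz":0,"fingers":1},
])

```text
time_s: 9.9
tool_pos: [0.491, -0.4315, 0.1635]
tool_rot: [-180.0, 0.1, 173.7]
force: [-0.9, 1.4, 6.5]
grip_width: 0.0274
grasp_force: 25.0
```

drive_tool([
  {"x":0,"y":0,"z":1,"rx":0,"ry":0,"rz":0,"fingers":1},
  {"x":0,"y":0,"z":2,"rx":0,"ry":0,"rz":0,"fingers":1},
  {"x":0,"y":0,"z":2,"rx":0,"ry":0,"rz":0,"fingers":1},
])

```text
time_s: 10.28
tool_pos: [0.4915, -0.4319, 0.1634]
tool_rot: [-180.0, 0.2, 173.7]
force: [-1.9, 3.1, 14.4]
grip_width: 0.0274
grasp_force: 25.0
```

drive_tool([
  {"x":0,"y":0,"z":-2,"rx":0,"ry":0,"rz":0,"fingers":1},
  {"x":0,"y":0,"z":-3,"rx":0,"ry":0,"rz":0,"fingers":0.6},
  {"x":0,"y":0,"z":-3,"rx":0,"ry":0,"rz":0,"fingers":-1},
  {"x":0,"y":0,"z":-3,"rx":0,"ry":0,"rz":0,"fingers":-1},
  {"x":0,"y":0,"z":-3,"rx":0,"ry":0,"rz":0,"fingers":-1},
  {"x":0,"y":0,"z":-3,"rx":0,"ry":0,"rz":0,"fingers":-1},
  {"x":0,"y":0,"z":-3,"rx":0,"ry":0,"rz":0,"fingers":-1},
])

```text
time_s: 11.15
tool_pos: [0.4906, -0.4311, 0.1629]
tool_rot: [180.0, -0.0, 173.7]
force: [0.5, -0.1, -1.1]
grip_width: 0.0691
grasp_force: 0.0
```

```bash
python3 go.py .4907,-.431,.117,173.7; python3 -c "
from h import *
c=cam('side')
print('flange',proj(c,np.array([.4907,-.431,.150])),'griptop',proj(c,np.array([.4907,-.431,.172])))
f=lambda i,x,y:cv2.resize(i[y:y+120,x:x+160],(640,480),interpolation=cv2.INTER_CUBIC)
cv2.imwrite('pics/c6.png',f(c['image'],340,280)[:,:,::-1])"
```

```text
(0.4907, -0.431, 0.117, 173.7) [-0.1  0.1 45.9] [ 0.0001 -0.0001  0.0001]
flange [416.69748652 333.64966073] griptop [418.68323588 321.86220463]
```

View pics/c6.png

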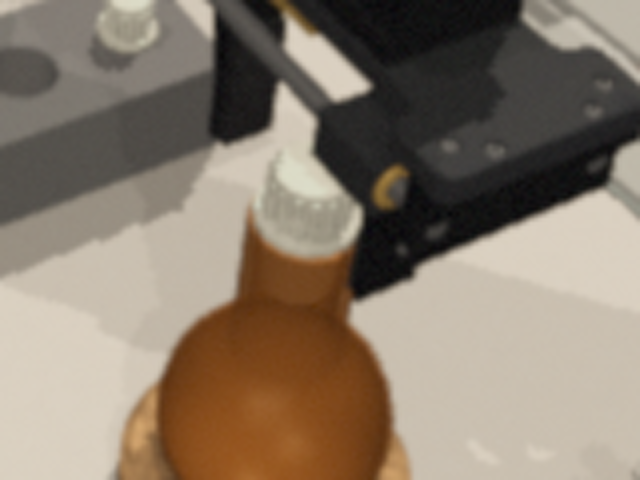

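The stopper is home: the flange rests on the rim at (416,341), neck upright. Next I'll lower to the neck and grip it.

drive_tool([
  {"x":0,"y":0,"z":10,"rx":0,"ry":0,"rz":0,"fingers":-1},
  {"x":0,"y":0,"z":25,"rx":0,"ry":0,"rz":0,"fingers":-1},
  {"x":0,"y":0,"z":38,"rx":0,"ry":0,"rz":0,"fingers":-1},
  {"x":0,"y":0,"z":46,"rx":0,"ry":0,"rz":0,"fingers":-1},
  {"x":0,"y":0,"z":46,"rx":0,"ry":0,"rz":0,"fingers":-1},
  {"x":0,"y":0,"z":46,"rx":0,"ry":0,"rz":0,"fingers":1},
  {"x":0,"y":0,"z":46,"rx":0,"ry":0,"rz":0,"fingers":1},
  {"x":0,"y":0,"z":46,"rx":0,"ry":0,"rz":0,"fingers":1},
  {"x":0,"y":0,"z":46,"rx":0,"ry":0,"rz":0,"fingers":1},
  {"x":0,"y":0,"z":46,"rx":0,"ry":0,"rz":0,"fingers":1},
  {"x":0,"y":0,"z":46,"rx":0,"ry":0,"rz":0,"fingers":1},
], force=40)

```text
time_s: 12.58
tool_pos: [0.4906, -0.4313, 0.1171]
tool_rot: [-180.0, 0.0, 173.7]
force: [1.0, 0.7, -0.1]
grip_width: 0.0393
grasp_force: 40.0
```

```bash
python3 go.py .4907,-.431,.28,173.7 .5445,-.2,.28,173.7 .5445,.0425,.28,173.7
```

```text
(0.4907, -0.431, 0.28, 173.7) [-1.000e-01  3.000e-01 -1.629e+02] [-0.0002  0.0002  0.0001]
(0.5445, -0.2, 0.28, 173.7) [ -28.2  235.8 -162.9] [-0.0002  0.0002  0.0001]
(0.5445, 0.0425, 0.28, 173.7) [  -1.6  476.8 -163. ] [-0.0002  0.0002  0.0001]
```

drive_tool([
  {"x":0,"y":0,"z":-6,"rx":0,"ry":0,"rz":0,"fingers":1},
  {"x":0,"y":0,"z":-20,"rx":0,"ry":0,"rz":0,"fingers":1},
  {"x":0,"y":0,"z":-45,"rx":0,"ry":0,"rz":0,"fingers":1},
  {"x":0,"y":0,"z":-75,"rx":0,"ry":0,"rz":0,"fingers":1},
  {"x":0,"y":0,"z":-105,"rx":0,"ry":0,"rz":0,"fingers":1},
  {"x":0,"y":0,"z":-135,"rx":0,"ry":0,"rz":0,"fingers":1},
  {"x":0,"y":0,"z":-155,"rx":0,"ry":0,"rz":0,"fingers":1},
  {"x":0,"y":0,"z":-163,"rx":0,"ry":0,"rz":0,"fingers":1},
  {"x":0,"y":15,"z":-163,"rx":0,"ry":0,"rz":0,"fingers":1},
  {"x":0,"y":45,"z":-163,"rx":0,"ry":0,"rz":0,"fingers":1},
  {"x":0,"y":85,"z":-163,"rx":0,"ry":0,"rz":0,"fingers":1},
  {"x":0,"y":125,"z":-163,"rx":0,"ry":0,"rz":0,"fingers":1},
  {"x":0,"y":165,"z":-163,"rx":0,"ry":0,"rz":0,"fingers":1},
  {"x":0,"y":205,"z":-163,"rx":0,"ry":0,"rz":0,"fingers":1},
  {"x":0,"y":245,"z":-163,"rx":0,"ry":0,"rz":0,"fingers":1},
  {"x":0,"y":275,"z":-163,"rx":0,"ry":0,"rz":0,"fingers":1},
  {"x":0,"y":290,"z":-163,"rx":0,"ry":0,"rz":0,"fingers":1},
  {"x":0,"y":290,"z":-163,"rx":0,"ry":0,"rz":0,"fingers":1},
])

```text
time_s: 14.82
tool_pos: [0.5221, -0.1416, 0.2793]
tool_rot: [180.0, -0.1, 173.9]
force: [0.2, 0.2, -3.7]
grip_width: 0.0396
grasp_force: 40.0
```

drive_tool([
  {"x":0,"y":15,"z":0,"rx":0,"ry":0,"rz":0,"fingers":1},
  {"x":-1,"y":45,"z":0,"rx":0,"ry":0,"rz":0,"fingers":1},
  {"x":-2,"y":85,"z":0,"rx":0,"ry":0,"rz":0,"fingers":1},
  {"x":-2,"y":125,"z":0,"rx":0,"ry":0,"rz":0,"fingers":1},
  {"x":-2,"y":155,"z":0,"rx":0,"ry":0,"rz":0,"fingers":1},
  {"x":-2,"y":175,"z":0,"rx":0,"ry":0,"rz":0,"fingers":1},
  {"x":-2,"y":187,"z":0,"rx":0,"ry":0,"rz":0,"fingers":1},
  {"x":-2,"y":187,"z":0,"rx":0,"ry":0,"rz":0,"fingers":1},
  {"x":-2,"y":187,"z":0,"rx":0,"ry":0,"rz":0,"fingers":1},
  {"x":-2,"y":187,"z":0,"rx":0,"ry":0,"rz":0,"fingers":1},
])

```text
time_s: 16.08
tool_pos: [0.5449, 0.0414, 0.2802]
tool_rot: [-180.0, 0.0, 173.6]
force: [-0.1, 0.1, -3.8]
grip_width: 0.0395
grasp_force: 40.0
```

```bash
python3 go.py .5445,.0425,.201,173.7; python3 -c "
from h import *
from cell import vision
c=cam('side');o=sensors.get_obs()['tool_pos']
print('ballc',proj(c,o-[0,0,.111-.0425]),'ring', proj(c,np.array([.5445,.0425,.104])),'rim',proj(c,o+[0,0,.031]))
f=lambda i,x,y:cv2.resize(i[y:y+150,x:x+200],(640,480),interpolation=cv2.INTER_CUBIC)
cv2.imwrite('pics/c7.png',f(c['image'],180,90)[:,:,::-1])"
```

```text
(0.5445, 0.0425, 0.201, 173.7) [ 0.5  1.1 79.2] [-0.0002  0.0002 -0.0019]
ballc [269.43628945 138.43904573] ring [271.00250739 188.84306012] rim [267.40658047  85.84795958]
```

View pics/c7.png

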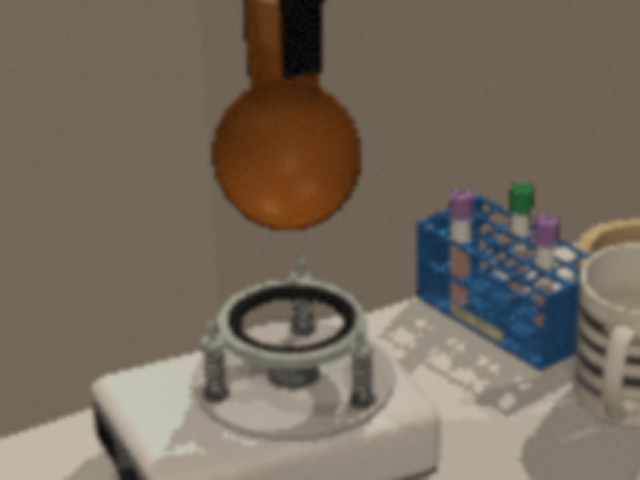

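The ball centre at (269.4,138.4) matches the prediction, and it hangs upright over the ring at (271,189).

drive_tool([
  {"x":0,"y":1,"z":10,"rx":0,"ry":0,"rz":0,"fingers":1},
  {"x":0,"y":1,"z":30,"rx":0,"ry":0,"rz":0,"fingers":1},
  {"x":0,"y":1,"z":50,"rx":0,"ry":0,"rz":0,"fingers":1},
  {"x":0,"y":1,"z":64,"rx":0,"ry":0,"rz":0,"fingers":1},
  {"x":0,"y":1,"z":72,"rx":0,"ry":0,"rz":0,"fingers":1},
  {"x":0,"y":1,"z":74,"rx":0,"ry":0,"rz":0,"fingers":1},
  {"x":0,"y":1,"z":74,"rx":0,"ry":0,"rz":0,"fingers":1},
  {"x":0,"y":1,"z":74,"rx":0,"ry":0,"rz":0,"fingers":1},
])

```text
time_s: 17.12
tool_pos: [0.5454, 0.0438, 0.2068]
tool_rot: [180.0, 0.1, 173.7]
force: [0.4, 0.9, -4.1]
grip_width: 0.0399
grasp_force: 40.0
```

drive_tool([
  {"x":0,"y":0,"z":1,"rx":0,"ry":0,"rz":0,"fingers":1},
  {"x":0,"y":0,"z":2,"rx":0,"ry":0,"rz":0,"fingers":1},
  {"x":0,"y":0,"z":3,"rx":0,"ry":0,"rz":0,"fingers":1},
  {"x":0,"y":0,"z":4,"rx":0,"ry":0,"rz":0,"fingers":1},
  {"x":0,"y":0,"z":4,"rx":0,"ry":0,"rz":0,"fingers":1},
  {"x":0,"y":0,"z":4,"rx":0,"ry":0,"rz":0,"fingers":1},
])

```text
time_s: 17.88
tool_pos: [0.5449, 0.0437, 0.202]
tool_rot: [-180.0, -0.0, 173.7]
force: [0.4, -0.3, -3.6]
grip_width: 0.0391
grasp_force: 40.0
```

drive_tool([
  {"x":0,"y":-1,"z":0,"rx":0,"ry":0,"rz":0,"fingers":1},
  {"x":0,"y":-1,"z":1,"rx":0,"ry":0,"rz":0,"fingers":1},
  {"x":0,"y":-1,"z":2,"rx":0,"ry":0,"rz":0,"fingers":1},
  {"x":0,"y":-1,"z":2,"rx":0,"ry":0,"rz":0,"fingers":1},
  {"x":0,"y":-1,"z":2,"rx":0,"ry":0,"rz":0,"fingers":1},
])

```text
time_s: 18.5
tool_pos: [0.5451, 0.0427, 0.2007]
tool_rot: [180.0, 0.0, 173.7]
force: [-2.0, -0.6, 2.6]
grip_width: 0.0395
grasp_force: 40.0
```

drive_tool([
  {"x":0.7,"y":-0.3,"z":0,"rx":0,"ry":0,"rz":0,"fingers":1},
  {"x":0.7,"y":-0.3,"z":1,"rx":0,"ry":0,"rz":0,"fingers":1},
  {"x":0.7,"y":-0.3,"z":1,"rx":0,"ry":0,"rz":0,"fingers":1},
  {"x":0.7,"y":-0.3,"z":1,"rx":0,"ry":0,"rz":0,"fingers":1},
])

```text
time_s: 19.0
tool_pos: [0.5444, 0.0425, 0.1992]
tool_rot: [180.0, 0.0, 173.7]
force: [-0.5, -0.7, 2.7]
grip_width: 0.0394
grasp_force: 40.0
```

drive_tool([
  {"x":0,"y":0,"z":1,"rx":0,"ry":0,"rz":0,"fingers":1},
  {"x":0,"y":0,"z":2,"rx":0,"ry":0,"rz":0,"fingers":1},
  {"x":0,"y":0,"z":3,"rx":0,"ry":0,"rz":0,"fingers":1},
  {"x":0,"y":0,"z":4,"rx":0,"ry":0,"rz":0,"fingers":1},
  {"x":0,"y":0,"z":5,"rx":0,"ry":0,"rz":0,"fingers":1},
  {"x":0,"y":0,"z":6,"rx":0,"ry":0,"rz":0,"fingers":1},
  {"x":0,"y":0,"z":6,"rx":0,"ry":0,"rz":0,"fingers":1},
  {"x":0,"y":0,"z":6,"rx":0,"ry":0,"rz":0,"fingers":1},
])

```text
time_s: 20.0
tool_pos: [0.5444, 0.0425, 0.1936]
tool_rot: [180.0, 0.0, 173.7]
force: [-1.6, -1.3, 6.1]
grip_width: 0.0393
grasp_force: 40.0
```

drive_tool([
  {"x":0.3,"y":-0.2,"z":1,"rx":0,"ry":0,"rz":0,"fingers":1},
  {"x":0.3,"y":-0.2,"z":2,"rx":0,"ry":0,"rz":0,"fingers":1},
  {"x":0.3,"y":-0.2,"z":3,"rx":0,"ry":0,"rz":0,"fingers":1},
  {"x":0.3,"y":-0.2,"z":4,"rx":0,"ry":0,"rz":0,"fingers":1},
  {"x":0.3,"y":-0.2,"z":5,"rx":0,"ry":0,"rz":0,"fingers":1},
  {"x":0.3,"y":-0.2,"z":6,"rx":0,"ry":0,"rz":0,"fingers":1},
  {"x":0.3,"y":-0.2,"z":6,"rx":0,"ry":0,"rz":0,"fingers":1},
  {"x":0.3,"y":-0.2,"z":6,"rx":0,"ry":0,"rz":0,"fingers":1},
  {"x":0.3,"y":-0.2,"z":6,"rx":0,"ry":0,"rz":0,"fingers":1},
])

```text
time_s: 21.12
tool_pos: [0.5444, 0.0424, 0.1884]
tool_rot: [179.9, 0.1, 173.7]
force: [-2.1, -1.5, 10.7]
grip_width: 0.0391
grasp_force: 40.0
```

```bash
python3 -c "
from h import *
a=cam('side')['image'];b=cam('top')['image']
f=lambda i,x,y:cv2.resize(i[y:y+150,x:x+200],(400,300),interpolation=cv2.INTER_CUBIC)
cv2.imwrite('pics/c8.png',np.hstack([f(a,180,100),f(a,300,270)])[:,:,::-1])
o=sensors.get_obs();print(o['tool_pos'],o['force'],o['wrist_torque'])"
```

```text
[0.54442284 0.04244125 0.18845625] [-2.99354736 -1.65188828 10.17899087] [-0.20113341  0.46485953 -0.00054549]
```

View pics/c8.png

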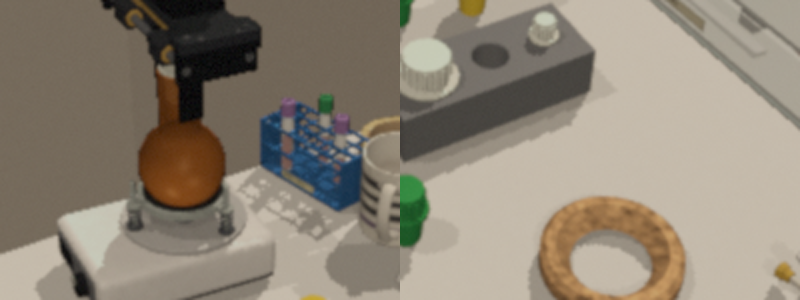

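The flask sits upright in the ring at crop (180,165), still gripped. The ring is about 11 of 14 mm down (roughly 14 N on it), the other two stoppers are in the stand and the cork ring is empty. I'll hand it in.

```bash
python3 -c "
from cell import workorder
print(workorder.sign_off())"
```

```text
the job is handed in; nothing more can be done
None
```

The job is handed in (no verdict was returned): the flask is closed with the medium stopper, pushed home, and sits upright in the mixer ring, gripped by the neck and held about 11 of 14 mm down, by my estimate from the forces, at about 21 s of the 69 s allowed.

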